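# Try the gauge rod in the draw tube and show its tip at the reading lens

## Task

Lift the gauge up off its two hooks, push its rod into the flared mouth of the clamped brass draw tube until the collar stops against the rim, then draw it fully out again. Bring the tip of the rod in front of the centre of the upright reading lens, about 55 mm from the glass on the side facing the robot, with the rod level, and finish while still holding the gauge there, still and touching nothing else. Leave the other things on the table where they are.

Things in the scene. Friction and masses are not known exactly. Their poses are not given: they have to be found in the camera images.
- gauge: Gauge, about 0.22 kg, hanging level in two hooks, axis 75 mm above the table. Origin on its axis, mid-handle, near its centre of mass; +x runs along the rod to the tip (at the start roughly to -y), z up. Mahogany flat-sided handle, x -35 to 35 mm, 18 mm wide (y), z -14 to 12 mm: grip here across y. Behind it a 12 mm stem to x -75 and a 20 mm brass end knob to x -87 mm.
- gauge_tip (a point): Tip of the gauge's steel rod (12 mm diameter), on its axis, at x 163 mm from the gauge origin.
- collar_face (a point): Centre of the front face (towards the tip) of the gauge's brass collar, a disc of 38 mm diameter, 8 mm thick, at x 35 to 43 mm from the gauge origin; 120 mm of rod stand out beyond this face.
- hook_rack: Fixed wooden base 160 x 70 x 12 mm with two V-shaped upturned steel hooks (8 mm bar, open upward, top 89 mm above the table) carrying the gauge: one under the rod at x 60 mm, one under the stem at x -55 mm; posts at y 24 mm. Origin on the table below the gauge's origin (within 3 mm), x as the gauge's. The handle between the hooks is free on both sides.
- tube_stand: Fixed nickel screw clamp on an iron base (110 x 90 mm) gripping a level brass draw tube 150 mm long, axis along x, 160 mm above the table. Origin on the table, middle of the base. The flared mouth at x -90 mm opens to -x; the rod enters along +x (roughly to -y). Bore 18 mm, open right through; tube 26 mm outside. The clamp is 210 mm high, within 20 mm of x = 0.
- tube_mouth (a point): Centre of the tube's flared mouth, in the plane of the rim (38 mm over the outside, 30 mm inside, narrowing to the 18 mm bore within 14 mm), 160 mm above the table; +x points into the tube. The collar's front face meets this plane when the rod is home.
- reading_lens: Fixed upright round magnifying lens, 88 mm over its brass ring, centre 170 mm above the table, on a post with a 90 mm round iron base. Origin on the table under the lens centre; -x is the lens's facing direction towards the robot. The lens is 8 mm thick at its ring.
- reading_point (a point): The point where the tip is to be shown: in front of the lens centre on the robot's side, 55 mm out along the lens's -x, 170 mm above the table.
- prism: Bystander: loose glass wedge prism, 50 x 40 mm, 30 mm high. Origin at the middle of its underside.
- square: Bystander: loose blued steel square lying flat, about 110 x 92 mm, 16 mm high. Origin on the table within its angle, 32 mm from the midline of the long arm (along x, at y -32) and 46 mm from that of the short one (along y, at x -46).
- lens_box: Bystander: lacquered mahogany lens box, 102 x 72 mm, 47 mm high. Origin under its middle.
- v_block: Bystander: grey cast-iron V-block, 60 x 60 mm, 47 mm high. Origin under its middle.
- weight: Bystander: brass weight, 36 mm diameter, 48 mm high. Origin under its middle.
- lens_cell: Bystander: brass ring lying flat, 48 mm diameter, 14 mm high. Origin under its middle.

How it is judged:
By the outcome, as a careful person would: the job done as asked, in the order asked, and still so for the second after the job is handed in, while the arm keeps its last pose, push and grip.
It also fails if it takes over 51 s, if anything falls off the work surface, if the arm or the gripper's body presses on something with over 40 N, if the wrist force passes 120 N, or if a joint passes its speed limit or range.

## Robot

A 6-joint arm with a two-finger parallel gripper is mounted at the origin on the work surface. World frame = base frame: x ahead of the robot, y to its left, z up, the work surface at z = 0. Lengths are in m, angles in rad, forces in N, time in s.
With the tool pointing down it reaches from about 0.275 to 0.875 m from the base axis. Payload 12.5 kg.
Tool frame: the origin (TCP) lies midway between the tips of the shut fingers; the grasp point (between the pads) lies 19 mm behind it; z points along the fingers, x is the direction in which the jaws open and shut, and the axes are right-handed (so a half turn about z gives the same grasp; the last joint's range is limited). The gripper opens to 85 mm and grips with 20 to 120 N. Pads are 22 mm wide; open, the fingers measure 114 mm over their backs; the gripper's body (76 mm by 85 mm) begins 54 mm behind the grasp point. The pads swing forward as they close: fully open they stand 13 mm farther back than shut.
Start: joints at [-1.217, 0.351, 1.652, -0, 1.139, -0.085], TCP at [0.234, -0.498, 0.231] pointing down, gripper open.
Joint ranges: [-2.75, 2.75], [-0.79, 2.1], [0.01, 2.65], [-1.57, 4.71], [0.07, 3.14], [-2.87, 2.87]. Speed limits (rad/s): [2.22, 2.22, 2.79, 3.14, 3.14, 3.14].

## Interface

Orientations are given as a rotation vector (axis times angle).
In Python, from bench import env gives the robot as it stands. Calls block until the motion is done:
- env.goto(position, orientation): joint-space move of the TCP to a pose.
- env.move_straight(position, feed=0.15, ori=None): straight line of the TCP; ori=None keeps the orientation; feed is the mean speed in m/s.
- env.goto_joints(angles): joint-space move.
- env.grip(opening, squeeze=None): finger opening in m; squeeze is the grip in N (None keeps the last); returns when the fingers have stopped.
- env.pause(seconds).
- env.inverse_kinematics(position, orientation): joint angles nearest the present ones, or None.
- env.observe(): the state.
- env.read_camera(name): name is "scene" or "top" or "wrist"; returns the picture (480x640x3 uint8, blue, green, red); there is no depth.
- env.calibration(name): a dict with "mtx" (3x3 intrinsics, pixels), "world_to_cam" (4x4, takes a point from world to camera coordinates); the wrist camera has in their place "T_tool_cam" (4x4, takes a point from camera to tool coordinates, whose origin is the TCP and whose axes are the tool frame's). Camera axes: x right, y down, z forward; pixel columns grow to the right and rows downward; lengths in m; the calibration is good to about 2 mm. A picture is of the moment at which its call begins: read the wrist's pose just before it. calibration takes no time and is no camera call.
A pose or a line that the arm cannot do raises env.Unreachable and nothing moves.
- env.sign_off(): hands the job in, once; it reports no verdict.
Trained networks look in the newest picture that a camera, given by its name, has taken for a name from the list of things; names that differ only in an ending like _2 or _b are one class to them, and where a whole thing is asked for, a point or a joint stands for the part that bears it (a point fixed in the world has none). Each returns a list of dicts, best first, with "conf" (0 to 1); they miss things now and then, are a little off and sometimes report something else, mostly with a low value. They report only what shows in the picture. A call takes as long as a camera call.
- env.boxes_of(camera, target): "position" ([column, row] in pixels, amid what is visible of it).
- env.pinpoint(camera, target): "position" ([column, row] in pixels: a listed point, or the origin of a listed thing).
The state is a dict: "time": time; "qpos": joint angles; "dq": joint speeds; "effort": joint torques, N m; "eef_pos": TCP position; "tcp_rot": TCP orientation; "contact_force": force on the tool from outside, world axes, zero at the start; "wrist_torque": the same for the moment, N m; "finger_gap": finger opening in m.
Only numpy, scipy, OpenCV 4.12 (cv2) and the standard library are available. Lean on these libraries where they do the work, as an engineer would, in place of code of your own. Each camera call takes 0.05 s, during which the arm holds its last target.

## Working session

There is one attempt and no reset: what is moved stays moved. The work goes in short steps, each a Python script; the robot and the scene stay as the last script left them, time stands still between calls to the robot, and variables do not carry over. Pictures are saved under pics/ and viewed, and the job is handed in when it is done.

```bash
mkdir -p pics; ls; python3 - <<'E'
from bench import env
import cv2,numpy as np
np.set_printoptions(precision=4,suppress=True)
for c in ["scene","top","wrist"]:
    im=env.read_camera(c); cv2.imwrite(f"pics/{c}0.png",im)
    k=env.calibration(c); print(c,k)
    if c!="wrist":
        for t in ["gauge","gauge_tip","collar_face","hook_rack","tube_stand","tube_mouth","reading_lens","reading_point","prism","square","lens_box","v_block","weight","lens_cell"]:
            r=env.pinpoint(c,t); print(t,[(np.round(d["position"],1),round(d["conf"],2)) for d in r[:2]])
print(env.observe())
E
```

```text
pics
scene {'mtx': array([[548.3962,   0.    , 318.684 ],
       [  0.    , 548.3962, 243.1565],
       [  0.    ,   0.    ,   1.    ]]), 'world_to_cam': array([[ 0.729 ,  0.6843,  0.0153, -0.3935],
       [ 0.5656, -0.5897, -0.5765, -0.2267],
       [-0.3855,  0.4289, -0.8169,  1.3195],
       [ 0.    ,  0.    ,  0.    ,  1.    ]])}
gauge [(array([376.4, 188.4]), 0.94)]
gauge_tip [(array([316.5, 229.6]), 0.62), (array([325.1, 277. ]), 0.55)]
collar_face [(array([362.3, 199.6]), 0.92), (array([378.8, 189.3]), 0.47)]
hook_rack [(array([372.1, 217.3]), 0.87)]
tube_stand [(array([230. , 340.4]), 0.97)]
tube_mouth [(array([258.7, 260.5]), 0.66)]
reading_lens [(array([383.7, 316.2]), 0.61)]
reading_point []
prism [(array([329.4, 278.4]), 0.56)]
square [(array([344.9, 160.6]), 0.71)]
lens_box [(array([279.5, 440.6]), 0.95)]
v_block [(array([456.5, 240.1]), 0.93)]
weight [(array([244.6, 272.3]), 0.57)]
lens_cell [(array([163.6, 312.3]), 0.73), (array([361.8, 199.3]), 0.26)]
top {'mtx': array([[495.2568,   0.    , 318.0816],
       [  0.    , 495.2568, 242.3334],
       [  0.    ,   0.    , 
[... 949 characters left out ...]
    [  0.    ,   0.    ,   1.    ]]), 'T_tool_cam': array([[ 1.    ,  0.0006,  0.0007, -0.0005],
       [-0.0008,  0.9465,  0.3228, -0.084 ],
       [-0.0004, -0.3228,  0.9465, -0.1435],
       [ 0.    ,  0.    ,  0.    ,  1.    ]])}
{'time': 1.55, 'qpos': array([-1.2166,  0.3507,  1.6518, -0.    ,  1.1391, -0.0846]), 'dq': array([ 0.0015,  0.0021, -0.0002,  0.0015, -0.0003,  0.001 ]), 'effort': array([ -0.    , -50.6025, -29.1645,  -0.0001,   0.0006,  -0.    ]), 'eef_pos': array([ 0.2337, -0.4979,  0.2313]), 'tcp_rot': array([ 2.6517, -1.6847, -0.    ]), 'contact_force': array([-0.2093, -0.7411,  0.2949]), 'wrist_torque': array([-0.0114, -0.026 ,  0.0401]), 'finger_gap': 0.0858044954669214}
```

View pics/scene0.png

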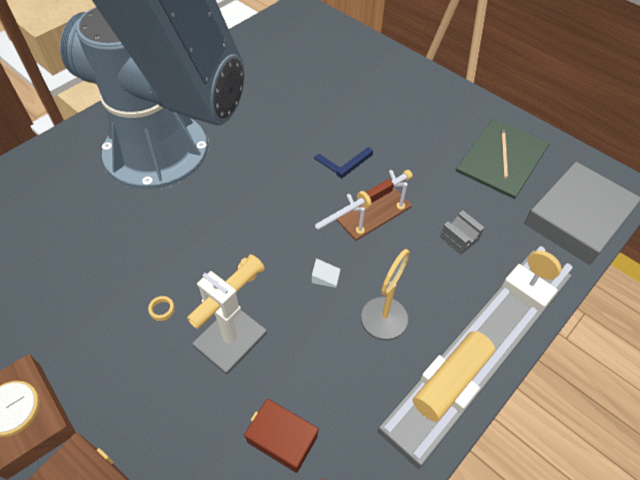

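View pics/top0.png

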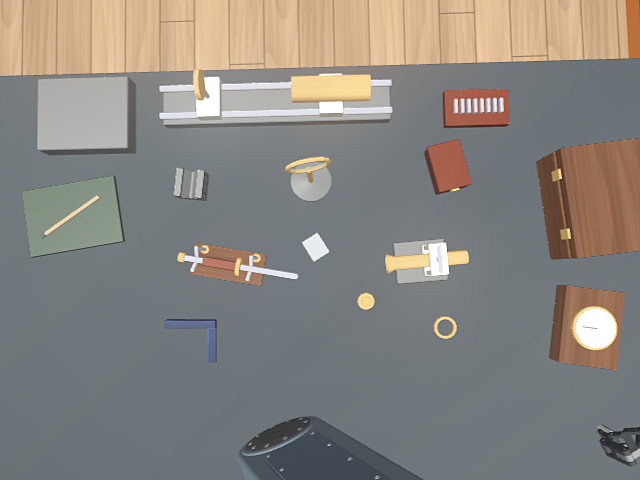

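```bash
cat > h.py <<'E'
from bench import env
import cv2,numpy as np
from scipy.spatial.transform import Rotation as R
np.set_printoptions(precision=4,suppress=True)
def ray(c,px,cal=None,wtc=None):
    k=cal or env.calibration(c); M=k["mtx"]; W=k["world_to_cam"] if wtc is None else wtc
    d=np.linalg.inv(M)@np.array([px[0],px[1],1.]); Rm=W[:3,:3]
    return -Rm.T@W[:3,3], Rm.T@d/np.linalg.norm(d)
def atz(c,px,z,wtc=None):
    o,d=ray(c,px,wtc=wtc); return o+d*(z-o[2])/d[2]
def tri(rays):
    A=0;b=0
    for o,d in rays:
        P=np.eye(3)-np.outer(d,d);A=A+P;b=b+P@o
    x=np.linalg.solve(A,b)
    return x,[np.linalg.norm((np.eye(3)-np.outer(d,d))@(x-o)) for o,d in rays]
def proj(c,p,wtc=None):
    k=env.calibration(c);W=k["world_to_cam"] if wtc is None else wtc
    q=k["mtx"]@(W[:3,:3]@np.array(p)+W[:3,3]); return q[:2]/q[2]
def wristW():
    s=env.observe();T=np.eye(4);T[:3,:3]=R.from_rotvec(s["tcp_rot"]).as_matrix();T[:3,3]=s["eef_pos"]
    return np.linalg.inv(T@env.calibration("wrist")["T_tool_cam"])
E
python3 - <<'E'
from h import *
D={"gauge":((376.4,188.4),(221.9,264.3),.075),"tip":((316.5,229.6),(298.1,275.5),.075),"collar":((362.3,199.6),(239.9,267.9),.075),
"rack":((372.1,217.3),(226.9,264.3),0),"stand":((230,340.4),(420.4,260.7),0),"mouth":((258.7,260.5),(384.9,264.2),.16),"lens":((383.7,316.2),(314,179.8),0),"rp":(None,(310.9,194.9),.17),
"prism":((329.4,278.4),(312.3,246.7),0),"square":((344.9,160.6),(191.3,335),0),"box":((279.5,440.6),(443,169.7),0),"vb":((456.5,240.1),(193.7,188),0),"weight":((244.6,272.3),(366.7,298.9),0),"cell":((163.6,312.3),(443,325.9),0)}
for n,(a,b,z) in D.items():
    if a is None: print(n,atz("top",b,z));continue
    x,e=tri([ray("scene",a),ray("top",b)]); print(n,x,e[0],"scene",atz("scene",a,z)[:2],"top",atz("top",b,z)[:2])
E
```

```text
gauge [0.5039 0.2125 0.0826] 0.0004411459577034856 scene [0.5005 0.2184] top [0.5037 0.2138]
tip [0.4778 0.0576 0.064 ] 0.00040627147776960474 scene [0.4836 0.0518] top [0.4776 0.0566]
collar [0.4959 0.1779 0.0694] 0.00047125791022357836 scene [0.499  0.1744] top [0.4955 0.1765]
rack [ 0.5028  0.2215 -0.0245] 0.0034246691274687074 scene [0.5112 0.2025] top [0.5048 0.2189]
stand [ 0.5047 -0.2088 -0.004 ] 0.0005228953548613399 scene [ 0.5069 -0.2094] top [ 0.5043 -0.2085]
mouth [ 0.4972 -0.112   0.1568] 0.001174266348489955 scene [ 0.4997 -0.1124] top [ 0.4963 -0.1125]
lens [0.6875 0.0227 0.0148] 0.001288057314992632 scene [0.6847 0.0308] top [0.6893 0.0222]
rp [0.6292 0.0239 0.17  ]
prism [ 0.5415  0.03   -0.0198] 0.0007805402930573092 scene [0.5498 0.0212] top [0.54   0.0288]
square [ 0.3474  0.3013 -0.014 ] 0.002314008730593111 scene [0.3543 0.2889] top [0.3507 0.2991]
box [ 0.7056 -0.2701 -0.0129] 0.0031928747693955283 scene [ 0.7063 -0.2745] top [ 0.7052 -0.2647]
vb [ 0.6787  0.2956 -0.0177] 0.0019451099521024784 scene [0.682  0.2807] top [0.6771 0.2922]
weight [ 0.4217 -0.0897  0.0099] 0.0026183764414819946 scene [ 0.4145 -0.088 ] top [ 0.4229 -0.0885]
cell [ 0.3598 -0.2562 -0.0151] 0.00036957456301571484 scene [ 0.3689 -0.2587] top [ 0.3613 -0.2531]
```

The scene view shows the gauge on its rack near (376,188), the tube with its mouth at (258,262) and the lens at (397,272). The top view agrees: gauge (222,264), mouth (387,264), lens ring from (286,166) to (330,160). The triangulated heights are plausible (mouth 157 mm, gauge 70-80 mm). Next I check the IK and take close wrist looks.

```bash
cat >> h.py <<'E'
def ori(yaw,flip=False):
    # gauge +x world yaw; tool -y = gauge +x  (flip: tool +y = gauge +x), tool z down
    gx=np.array([np.cos(yaw),np.sin(yaw),0]); y=gx if flip else -gx; z=np.array([0,0,-1.]); x=np.cross(y,z)
    return R.from_matrix(np.c_[x,y,z]).as_rotvec()
E
python3 - <<'E'
from h import *
print(env.observe()["time"])
g=np.radians(-99.4);t=np.radians(-86)
for f in (False,True):
    for n,p,y in [("mouthlook",(.4965,-.115,.34),t),("lenslook",(.685,.022,.36),t),("gauge",(.503,.2135,.056),g),("glook",(.503,.2135,.25),g),("pre",(.49,.06,.141),t),("home",(.494,-.07,.141),t),("show",(.63,.18,.15),t),("show2",(.46,-.01,.15),np.radians(8))]:
        print(f,n,env.inverse_kinematics(p,ori(y,f)))
E
```

```text
1.55
False mouthlook [-0.319   0.1825  1.6029 -0.      1.3562  2.7528]
False lenslook None
False gauge [ 0.3162  0.5872  1.7875 -0.      0.7669 -2.6613]
False glook [ 0.3162  0.3254  1.6392 -0.      1.1771 -2.6613]
False pre None
False home [-0.2341  0.3794  1.8667 -0.      0.8955  2.8377]
False show None
False show2 [-0.123   0.3021  1.9554 -0.      0.8841  1.3082]
True mouthlook [-0.319   0.1825  1.6029 -0.      1.3562 -0.3888]
True lenslook [-0.0358  0.5324  1.068  -0.      1.5412 -0.1056]
True gauge [ 0.3162  0.5872  1.7875 -0.      0.7669  0.4803]
True glook [ 0.3162  0.3254  1.6392 -0.      1.1771  0.4803]
True pre [ 0.0275  0.371   1.8799 -0.      0.8907 -0.0423]
True home [-0.2341  0.3794  1.8667 -0.      0.8955 -0.3039]
True show [ 0.2073  0.6239  1.4297 -0.      1.088   0.1375]
True show2 [-0.123   0.3021  1.9554 -0.      0.8841 -1.8334]
```

```bash
python3 - <<'E'
from h import *
def look(n,p,yaw,targets):
    env.goto(p,ori(yaw,True)); W=wristW(); im=env.read_camera("wrist"); cv2.imwrite(f"pics/w_{n}.png",im); np.save(f"pics/W_{n}.npy",W)
    for t,z in targets:
        for d in env.pinpoint("wrist",t)[:2]: print(n,t,d["position"],round(d["conf"],2),atz("wrist",d["position"],z,W)[:2])
    print(env.observe()["time"])
import h
_r=h.ray
t=np.radians(-86)
def ray(c,px,cal=None,wtc=None): return _r(c,px,cal,wtc)
# wrist calibration lacks world_to_cam: handled since wtc given
look("mouth",(.4965,-.14,.35),t,[("tube_mouth",.16),("tube_stand",0)])
look("lens",(.67,.022,.36),t,[("reading_point",.17),("reading_lens",0)])
look("gauge",(.503,.19,.26),np.radians(-99.4),[("gauge",.075),("collar_face",.075),("gauge_tip",.075),("hook_rack",0)])
E
```

```text
mouth tube_mouth [328.5, 179.1] 0.84 [ 0.4983 -0.1179]
mouth tube_stand [329.1, 227.1] 0.73 [ 0.5071 -0.2111]
3.3833
lens reading_lens [341.0, 166.6] 0.93 [0.6903 0.0298]
4.475
gauge gauge [322.5, 175.9] 0.85 [0.507  0.2157]
gauge gauge_tip [320.2, 341.8] 0.92 [0.4777 0.0543]
gauge gauge_tip [504.9, 296.3] 0.73 [0.6583 0.075 ]
gauge hook_rack [378.6, 326.5] 0.7 [0.5408 0.0141]
gauge hook_rack [321.3, 163.7] 0.62 [0.5053 0.2155]
5.7333
```

View pics/w_mouth.png

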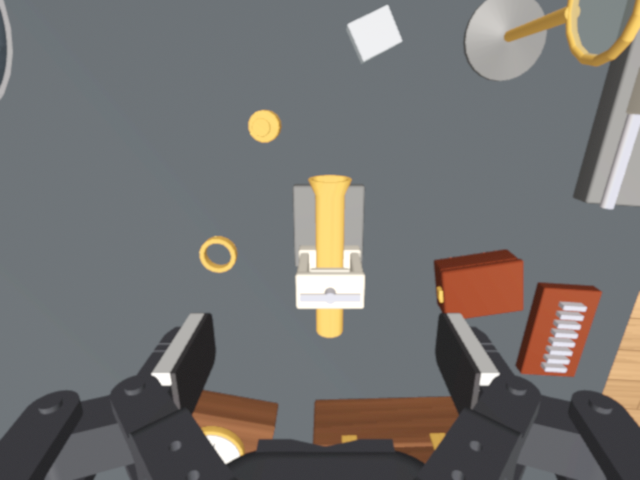

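View pics/w_lens.png

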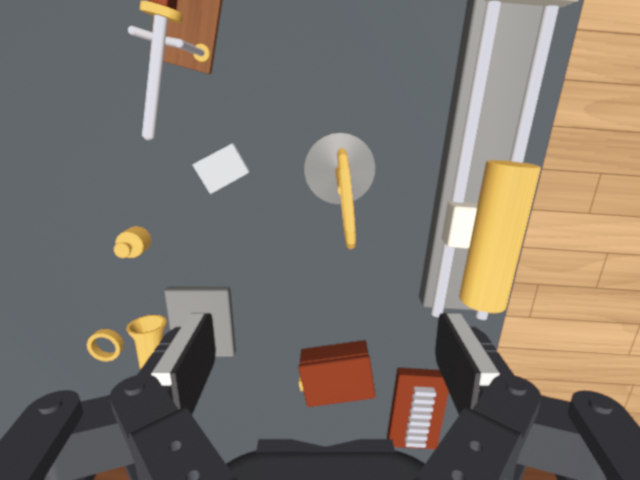

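View pics/w_gauge.png

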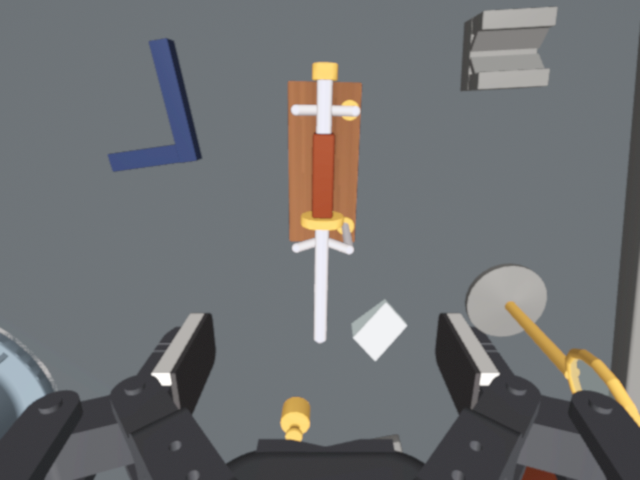

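```bash
python3 - <<'E'
from h import *
Wm,Wl,Wg=[np.load(f"pics/W_{n}.npy") for n in("mouth","lens","gauge")]
def Z(px,z,W): return atz("wrist",px,z,W)
# gold segmentation
def gold(im,roi):
    hsv=cv2.cvtColor(im,cv2.COLOR_BGR2HSV); m=cv2.inRange(hsv,(15,120,90),(32,255,255)); o=np.zeros_like(m);x0,y0,x1,y1=roi;o[y0:y1,x0:x1]=m[y0:y1,x0:x1];return o
im=cv2.imread("pics/w_mouth.png");m=gold(im,(290,165,370,345))
for y in list(range(174,200,3))+[210,220,230,240,312,318,324,330,334,337]:
    xs=np.where(m[y])[0]
    if len(xs): 
        c=(xs.min()+xs.max())/2; print(y,xs.min(),xs.max(),c,Z((c,y),.16,Wm)[:2])
im=cv2.imread("pics/w_lens.png");m=gold(im,(325,140,365,255)); ys=np.where(m.any(1))[0]
for y in range(ys.min(),ys.max()+1,8):
    xs=np.where(m[y])[0]; print("L",y,xs.min(),xs.max())
print(ys.min(),ys.max())
im=cv2.imread("pics/top0.png");m=gold(im,(275,145,340,185));
for x in range(280,336,4):
    ys=np.where(m[:,x])[0]
    if len(ys): print("T",x,ys.min(),ys.max())
xs=np.where(m.any(0))[0];print(xs.min(),xs.max())
g0=Z((325,71),.075,Wg);t=Z((320.3,341.5),.075,Wg);c=Z((322,214),.075,Wg)
d=t-g0;print("knob",g0,"tip",t,"len",np.linalg.norm(d),"yaw",np.degrees(np.arctan2(d[1],d[0])))
for p in [(323,134),(322.5,217),(322.5,212)]: print(Z(p,.087,Wg))
E
```

```text
177 311 347 329.0 [ 0.4986 -0.116 ]
180 309 350 329.5 [ 0.4992 -0.1186]
183 310 349 329.5 [ 0.4994 -0.1212]
186 312 347 329.5 [ 0.4996 -0.1238]
189 313 346 329.5 [ 0.4998 -0.1265]
192 315 344 329.5 [ 0.4999 -0.1291]
195 316 343 329.5 [ 0.5001 -0.1318]
198 316 343 329.5 [ 0.5003 -0.1344]
210 316 343 329.5 [ 0.5011 -0.1453]
220 316 343 329.5 [ 0.5018 -0.1544]
230 316 343 329.5 [ 0.5025 -0.1638]
240 316 343 329.5 [ 0.5032 -0.1733]
312 316 342 329.0 [ 0.5081 -0.2471]
318 317 342 329.5 [ 0.509  -0.2537]
324 317 342 329.5 [ 0.5095 -0.2604]
330 317 341 329.0 [ 0.5095 -0.2672]
334 320 339 329.5 [ 0.5103 -0.2717]
L 149 340 343
L 157 338 346
L 165 339 347
L 173 336 348
L 181 338 349
L 189 338 351
L 197 341 351
L 205 342 352
L 213 342 353
L 221 343 354
L 229 344 354
L 237 345 354
L 245 347 354
149 248
T 308 177 177
T 312 179 180
308 329
knob [0.5225 0.2965 0.075 ] tip [0.4779 0.0546 0.075 ] len 0.24594889115365037 yaw -100.4464547155863
[0.5132 0.2505 0.087 ]
[0.5016 0.1833 0.087 ]
[0.5023 0.1876 0.087 ]
```

```bash
python3 - <<'E'
import cv2,numpy as np
a=cv2.imread("pics/scene0.png")[240:330,350:430];b=cv2.imread("pics/top0.png")[145:205,275:345];c=cv2.imread("pics/w_lens.png")[130:260,300:390]
f=lambda i:cv2.resize(i,(int(i.shape[1]*400/i.shape[0]),400),interpolation=cv2.INTER_CUBIC)[:, :265*2]
o=cv2.hconcat([cv2.resize(a,(260,292),interpolation=2),cv2.resize(b,(341,292),interpolation=2),cv2.resize(c,(199,292),interpolation=2)])
cv2.imwrite("pics/crop.png",o);print(o.shape)
for n,i in(("s",a),("t",b)):
    h=cv2.cvtColor(i,cv2.COLOR_BGR2HSV);m=cv2.inRange(h,(12,80,90),(32,255,255))
    r=["".join("#" if v else "." for v in row) for row in m]; print(n);print("\n".join(r[:50]))
E
```

```text
(292, 800, 3)
s
................................................................................
................................................................................
................................................................................
................................................................................
................................................................................
................................................................................
................................................................................
................................................................................
................................................................................
......................................................###.......................
.....................................................######.....................
....................................................#######.....................
...................................................########.....................
...............................
[... 5817 characters left out ...]
.............................................................
......................................................................
......................................................................
......................................................................
......................................................................
......................................................................
......................................................................
......................................................................
......................................................................
......................................................................
```

View pics/crop.png

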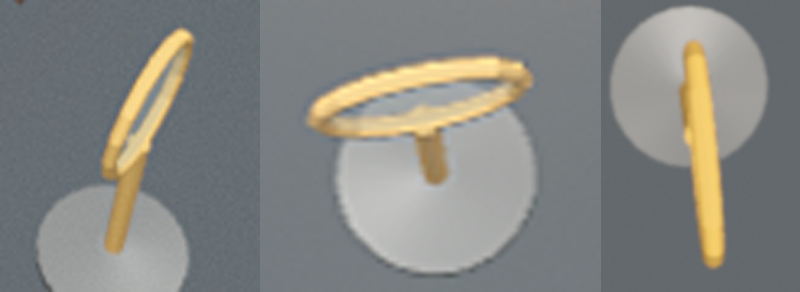

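```bash
python3 - <<'E'
from h import *
from scipy.optimize import least_squares
def mask(f,roi):
    h=cv2.cvtColor(cv2.imread(f),cv2.COLOR_BGR2HSV);m=cv2.inRange(h,(12,80,90),(32,255,255));x0,y0,x1,y1=roi
    ys,xs=np.where(m[y0:y1,x0:x1]);return np.c_[xs+x0,ys+y0].astype(float)
ang=np.radians(np.arange(0,360,10));U=np.c_[np.cos(ang),np.sin(ang)]
Wl=np.load("pics/W_lens.npy")
V={"scene":(mask("pics/scene0.png",(375,240,420,300)),U[U[:,1]<=.1],None),
"top":(mask("pics/top0.png",(275,150,345,172)),U[U[:,1]<=.1],None),
"wrist":(mask("pics/w_lens.png",(325,140,365,255)),U[U[:,0]>=-.05],Wl)}
th=np.linspace(0,2*np.pi,90)
def model(p,c,W):
    cx,cy,yw=p; n=np.array([np.cos(yw),np.sin(yw),0]);s=np.array([-n[1],n[0],0])
    pts=[np.array([cx,cy,.17])+e*n*.004+.044*(np.cos(t)*s+np.sin(t)*np.array([0,0,1])) for t in th for e in(-.7,.7)]
    k=env.calibration(c);W=k["world_to_cam"] if W is None else W
    q=(W[:3,:3]@np.array(pts).T).T+W[:3,3];q=q@k["mtx"].T;return q[:,:2]/q[:,2:]
def res(p,only):
    r=[]
    for c in only:
        P,u,W=V[c]; r.append((model(p,c,W)@u.T).max(0)-(P@u.T).max(0))
    return np.concatenate(r)
for only in (["scene","top","wrist"],["wrist"],["top"],["scene"]):
    s=least_squares(res,[.69,.022,.13],args=(only,),loss="soft_l1");x=s.x
    print(only,x[:2],np.degrees(x[2]),"rms",np.sqrt((s.fun**2).mean()),"rp",x[:2]-.055*np.array([np.cos(x[2]),np.sin(x[2])]))
E
```

```text
['scene', 'top', 'wrist'] [0.6873 0.0271] 10.020621584661201 rms 1.028376194873348 rp [0.6331 0.0176]
['wrist'] [0.6875 0.0273] 10.398575535520772 rms 0.7692730027342805 rp [0.6334 0.0174]
['top'] [0.6849 0.0295] 10.125710139317276 rms 0.4977161557473943 rp [0.6308 0.0198]
['scene'] [0.6884 0.0249] 10.929474106874258 rms 0.3167752771848001 rp [0.6344 0.0145]
```

The lens fit from the three cameras gives a centre of (0.687, 0.027), yaw about 10°, and a reading point of about (0.633, 0.0175). The wrist views show the gauge axis at yaw about -100.4° and the tube at about -86°. Next is the grasp.

```bash
python3 - <<'E'
from h import *
o=ori(np.radians(-100.2),True)
env.goto((.5065,.2155,.15),o)
W=wristW();im=env.read_camera("wrist");cv2.imwrite("pics/w_pre.png",im);np.save("pics/W_pre.npy",W)
print(env.observe()["time"],env.observe()["eef_pos"], proj)
E
```

```text
6.3083 [0.5077 0.2155 0.1519] <function proj at 0x7f0cb13bc220>
```

View pics/w_pre.png

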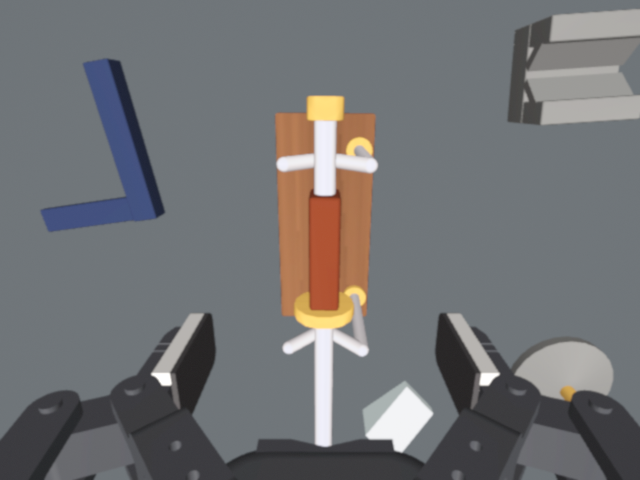

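The wrist picture shows the gauge running straight down column 325, centred between the fingers, with the handle at rows 192–307. Alignment is good, so I check the position along the axis and then grasp.

```bash
python3 - <<'E'
from h import *
W=np.load("pics/W_pre.npy")
a=atz("wrist",(324.5,193),.087,W);b=atz("wrist",(323.8,307),.087,W);print(a,b,np.linalg.norm(a-b),(a+b)/2)
m=(a+b)/2; d=(b-a)/np.linalg.norm(b-a); yaw=np.arctan2(d[1],d[0]);print(np.degrees(yaw))
o=ori(np.radians(-100.4),True)
p=np.array([m[0],m[1],.055])
env.move_straight(p+[0,0,.05],.12,o); env.move_straight(p,.12)
f0=env.observe()["contact_force"]
r=env.grip(.012,80); s=env.observe();print(r,s["finger_gap"],s["eef_pos"],s["contact_force"]-f0,s["time"])
p=s["eef_pos"].copy();env.move_straight(p+[0,0,.05],.06)
s=env.observe();print(s["finger_gap"],s["eef_pos"],s["contact_force"]-f0,s["wrist_torque"],s["time"])
for c in("wrist","scene","top"): cv2.imwrite(f"pics/{c}_lift.png",env.read_camera(c))
np.save("pics/W_lift.npy",wristW())
E
```

```text
[0.5141 0.2531 0.087 ] [0.5014 0.1846 0.087 ] 0.06970007664567002 [0.5078 0.2189 0.087 ]
-100.51111111790011
False 0.01665852883661446 [0.5074 0.219  0.0552] [-4.6305  0.6945  5.618 ] 8.025
0.016935968691224348 [0.5072 0.2189 0.1049] [ 0.2066  0.976  -1.9074] [ 0.0721 -0.0027 -0.0268] 9.0083
```

View pics/wrist_lift.png

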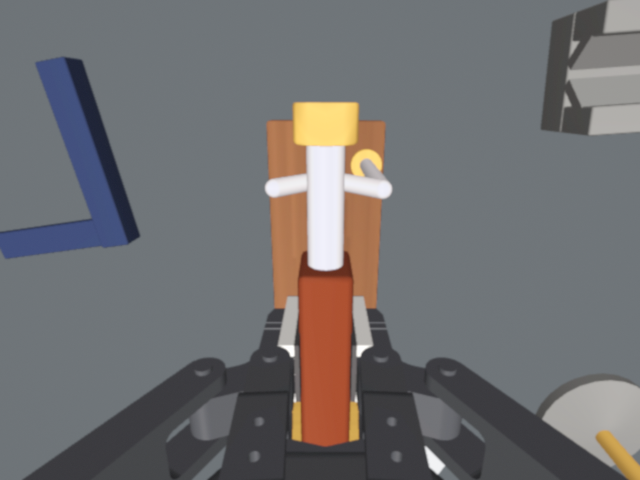

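View pics/scene_lift.png

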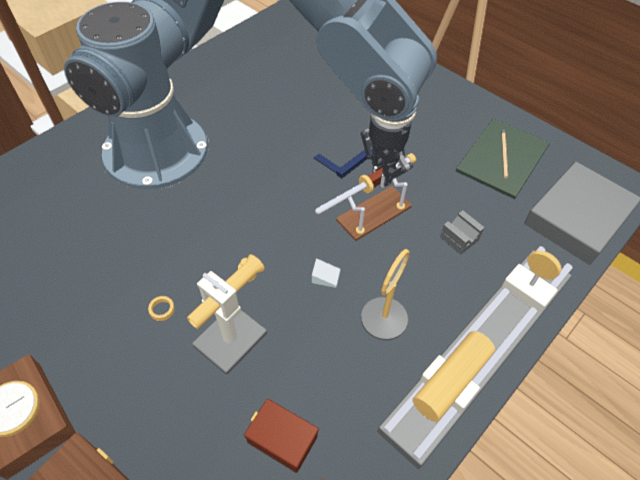

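The gauge is off the hooks, gap 17 mm, force -1.9 N (about 0.2 kg). The wrist view shows the stem centred at column 326. I move to a pre-insertion pose and measure tip and mouth in the same pictures.

```bash
cat >> h.py <<'E'
TD=np.array([.0692,-.9976,0]); MO=np.array([.4985,-.1165,.160]); TY=np.radians(-86.03)
E
python3 - <<'E'
from h import *
o=ori(TY,True)
p=env.observe()["eef_pos"]
env.move_straight(p+[0,0,.05],.15)
q=MO-TD*.193; q[2]=.140
env.goto(q,o); env.pause(.15)
s=env.observe();print(s["eef_pos"],s["time"],s["contact_force"])
for c in("wrist","scene","top"):
    if c=="wrist": np.save("pics/W_pre2.npy",wristW())
    cv2.imwrite(f"pics/{c}_pre2.png",env.read_camera(c))
    for t in("gauge_tip","tube_mouth","collar_face"): print(c,t,[(d["position"],round(d["conf"],2)) for d in env.pinpoint(c,t)[:2]])
a=cv2.imread("pics/scene_pre2.png")[180:290,230:390];b=cv2.imread("pics/top_pre2.png")[225:295,310:410]
cv2.imwrite("pics/c2.png",cv2.vconcat([cv2.resize(a,(436,300),interpolation=2),cv2.resize(b,(436,300),interpolation=2)]))
E
```

```text
[0.4853 0.0769 0.1397] 10.425 [ 0.2534 -0.2183 -3.0508]
wrist gauge_tip []
wrist tube_mouth []
wrist collar_face [([325.7, 440.8], 0.78)]
scene gauge_tip [([268.0, 255.9], 0.98), ([230.0, 338.9], 0.75)]
scene tube_mouth [([258.3, 262.9], 0.81), ([246.1, 271.0], 0.57)]
scene collar_face [([312.5, 208.3], 0.92)]
top gauge_tip [([371.4, 262.5], 0.59)]
top tube_mouth [([383.3, 264.1], 0.72)]
top collar_face [([308.4, 271.0], 0.58)]
```

View pics/c2.png

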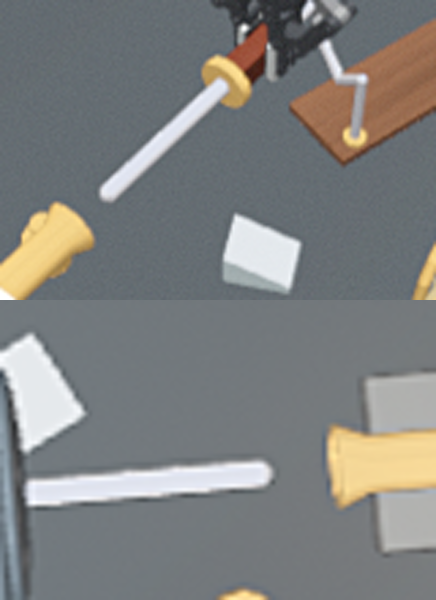

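View pics/wrist_pre2.png

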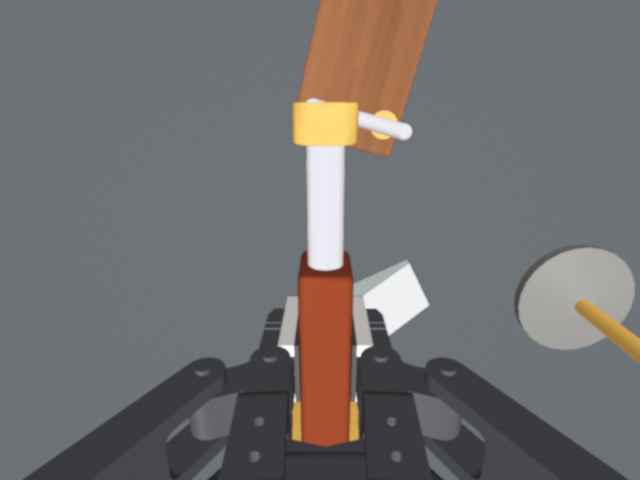

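```bash
python3 - <<'E'
from h import *
s=env.observe();g=np.array(s["eef_pos"])+[0,0,.0198]
for c in("scene","top"):
    print(c,"pred tip",proj(c,g+TD*.163),"face",proj(c,g+TD*.043),"mouth",proj(c,MO),"tubeend",proj(c,MO+TD*.15))
    im=cv2.imread(f"pics/{c}_pre2.png")
    h=cv2.cvtColor(im,cv2.COLOR_BGR2HSV)
    w=cv2.inRange(h,(0,0,185),(180,60,255)); gd=cv2.inRange(h,(12,80,90),(32,255,255))
    roi=(255,195,325,262) if c=="scene" else (312,255,378,280)
    x0,y0,x1,y1=roi;ys,xs=np.where(w[y0:y1,x0:x1]);P=np.c_[xs+x0,ys+y0].astype(np.float32)
    vx,vy,cx,cy=cv2.fitLine(P,cv2.DIST_HUBER,0,.01,.01).ravel(); 
    t=((P-[cx,cy])@[vx,vy]); print("rod line dir",vx,vy,"ends",[cx+vx*t.min(),cy+vy*t.min()],[cx+vx*t.max(),cy+vy*t.max()])
    roi=(185,250,268,330) if c=="scene" else (383,248,470,275)
    x0,y0,x1,y1=roi;ys,xs=np.where(gd[y0:y1,x0:x1]);Q=np.c_[xs+x0,ys+y0].astype(float)
    print("gold",Q.min(0),Q.max(0))
    m=proj(c,MO);e=proj(c,MO+TD*.15);d=(m-e)/np.linalg.norm(m-e);n=np.array([-d[1],d[0]])
    u=(Q-m)@d;v=(Q-m)@n
    print(" gold rel to predicted mouth: along max",u.max())
    for a in np.arange(-20,8,2): 
        k=abs(u-a)<1
        if k.sum(): print("   ",a,v[k].min().round(1),v[k].max().round(1),((v[k].min()+v[k].max())/2).round(2))
    t0=proj(c,g+TD*.163); print("rod line offset from mouth along n:",(np.array([cx,cy])-m)@n- ((np.array([cx,cy])-m)@d)*((np.array([vx,vy])@n)/(np.array([vx,vy])@d)))
E
```

```text
scene pred tip [268.2213 250.5524] face [311.9248 209.476 ] mouth [256.4886 261.5029] tubeend [192.4587 321.678 ]
rod line dir 0.7298064 -0.68365383 ends [np.float32(267.552), np.float32(251.58926)] [np.float32(312.50873), np.float32(209.47557)]
gold [187. 254.] [263. 328.]
 gold rel to predicted mouth: along max 2.9470667783524744
    -20 -7.2 8.4 0.62
    -18 -8.7 9.1 0.21
    -16 -10.1 9.7 -0.2
    -14 -10.9 10.4 -0.26
    -12 -10.9 9.6 -0.67
    -10 -11.7 8.8 -1.44
    -8 -11.8 8.0 -1.87
    -6 -11.1 9.4 -0.87
    -4 -9.1 10.0 0.46
    -2 -9.9 10.7 0.41
    0 -9.9 9.9 0.01
    2 -9.2 7.7 -0.74
rod line offset from mouth along n: 0.32846350267716734
top pred tip [371.0829 264.4113] face [307.591  270.0655] mouth [387.0176 263.0017] tubeend [466.887 255.889]
rod line dir 0.9975892 -0.06939629 ends [np.float32(311.32657), np.float32(269.3191)] [np.float32(371.08087), np.float32(265.16235)]
gold [385. 250.] [468. 273.]
 gold rel to predicted mouth: along max 1.920776876302555
    -20 -6.8 6.2 -0.32
    -18 -6.7 5.5 -0.6
    -16 -6.5 5.6 -0.42
    -14 -6.3 5.8 -0.24
    -12 -7.0 6.0 -0.52
    -10 -6.9 6.2 -0.39
    -8 -6.8 6.4 -0.21
    -6 -7.5 6.5 -0.48
    -4 -8.4 7.7 -0.35
    -2 -9.2 7.9 -0.67
    0 -10.0 9.1 -0.49
    2 -5.9 7.2 0.63
rod line offset from mouth along n: -1.0496298371113313
```

The rod line passes within about 1 mm of the mouth centre in both views. I shift +0.8 mm in x and insert in guarded steps.

```bash
python3 - <<'E'
from h import *
s=env.observe();p0=np.array(s["eef_pos"]);f0=s["contact_force"].copy();w0=s["wrist_torque"].copy()
q=MO-TD*.193+np.array([.0008,0,0]);q[2]=.140
def st(a):
    env.move_straight(q+TD*a,.06); s=env.observe();f=s["contact_force"]-f0;ax=f@TD
    print(round(a,4),"ax %.1f"%ax,f,"trq",s["wrist_torque"]-w0,"lag",(s["eef_pos"]-(q+TD*a))*1e3,round(s["time"],2));return ax,np.linalg.norm(f)
for a in [.02,.035,.045,.055,.07,.09,.11,.13,.135]:
    ax,n=st(a)
    if n>12: break
E
```

```text
0.02 ax 0.3 [ 0.4515 -0.2941  0.384 ] trq [ 0.0422  0.0367 -0.0156] lag [ 0.0234 -0.3838  0.0014] 11.51
0.035 ax 0.0 [ 0.3847 -0.0233  0.3712] trq [ 0.0076 -0.0025  0.0145] lag [ 0.0118 -0.3188 -0.002 ] 11.91
0.045 ax 1.0 [-0.1934 -1.0349 -0.1832] trq [0.0062 0.0231 0.0261] lag [ 0.0287 -0.3015 -0.0052] 12.22
0.055 ax -0.1 [0.324  0.1064 1.0775] trq [ 0.0266  0.0473 -0.0254] lag [ 0.0163 -0.3237 -0.0113] 12.54
0.07 ax 0.3 [ 0.1753 -0.2969  0.7515] trq [0.0376 0.0104 0.0197] lag [-0.0019 -0.3668 -0.0256] 12.94
0.09 ax 0.8 [-0.0821 -0.821  -0.525 ] trq [ 0.0403  0.0149 -0.001 ] lag [ 0.0065 -0.2885 -0.0197] 13.43
0.11 ax 0.9 [-0.3738 -0.9665 -0.6113] trq [0.0009 0.0259 0.0138] lag [-0.0542 -0.2611 -0.0435] 13.91
0.13 ax 0.9 [-0.1183 -0.8839  0.2315] trq [-0.0341 -0.0439  0.0034] lag [-0.0284 -0.2796 -0.0368] 14.39
0.135 ax -0.1 [-0.4578  0.1032  0.7684] trq [ 0.0211  0.0284 -0.0192] lag [ 0.0095 -0.143  -0.0153] 14.64
```

```bash
python3 - <<'E'
from h import *
s=env.observe();f0=s["contact_force"].copy();w0=s["wrist_torque"].copy()
q=MO-TD*.193+np.array([.0008,0,0]);q[2]=.140
for a in np.arange(.137,.160,.0015):
    env.move_straight(q+TD*a,.03); s=env.observe();f=s["contact_force"]-f0;ax=f@TD
    print(round(a,4),"ax %.1f"%ax,f,"lag",((s["eef_pos"]-(q+TD*a))@TD*1e3).round(2),round(s["time"],2))
    if ax<-6: break
for c in("scene","top","wrist"): cv2.imwrite(f"pics/{c}_home.png",env.read_camera(c))
a=cv2.imread("pics/scene_home.png")[170:330,180:390];b=cv2.imread("pics/top_home.png")[225:295,330:480]
cv2.imwrite("pics/c3.png",cv2.vconcat([cv2.resize(a,(450,340),interpolation=2),cv2.resize(b,(450,210),interpolation=2)]))
E
```

```text
0.137 ax 0.3 [ 0.6521 -0.2116 -0.3952] lag 0.02 14.89
0.1385 ax 0.5 [ 0.1058 -0.5075 -0.6526] lag 0.03 15.14
0.14 ax 1.2 [ 0.4671 -1.1434 -0.2586] lag 0.09 15.39
0.1415 ax 0.4 [ 0.0285 -0.3985 -0.3161] lag 0.08 15.64
0.143 ax 1.8 [ 1.0413 -1.7393 -0.4733] lag 0.06 15.89
0.1445 ax 0.1 [ 0.1578 -0.0436 -0.5913] lag 0.08 16.14
0.146 ax -0.2 [1.0326 0.2574 0.039 ] lag 0.08 16.39
0.1475 ax -9.0 [-0.0288  8.9882  0.6556] lag -1.07 16.64
```

View pics/c3.png

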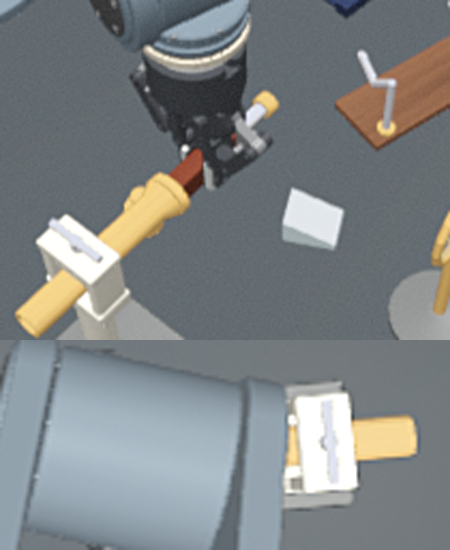

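View pics/wrist_home.png

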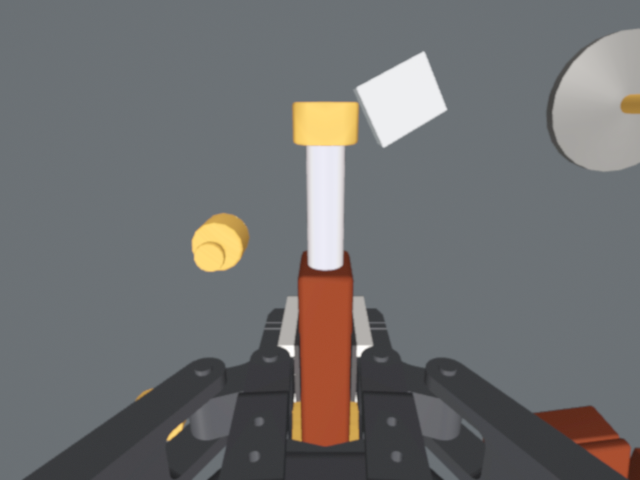

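The collar is seated: the axial force rose to 9 N and the scene view shows collar and rim flush. The wrist view shows the knob unchanged in the hand. Now I draw it out and go to the lens.

```bash
python3 - <<'E'
from h import *
q=MO-TD*.193+np.array([.0008,0,0]);q[2]=.140
env.move_straight(q+TD*.1465,.03); env.move_straight(q-TD*.015,.07)
s=env.observe();print(s["eef_pos"],s["contact_force"],s["time"])
y=np.radians(-80);d=np.array([np.cos(y),np.sin(y),0])
p=np.array([.633,.0175,.170])-d*.163; p[2]=.150
pre=p+np.array([-.04,.02,0]); 
env.goto(pre,ori(y,True)); env.move_straight(p,.05); env.pause(.3)
s=env.observe();g=s["eef_pos"]+[0,0,.0198];print(s["eef_pos"],s["contact_force"],s["time"])
for c in("scene","top","wrist"):
    cv2.imwrite(f"pics/{c}_show.png",env.read_camera(c))
    if c!="wrist":
        print(c,"pred tip",proj(c,g+d*.163),"face",proj(c,g+d*.043),[(r["position"],round(r["conf"],2)) for t in("gauge_tip","collar_face","reading_point") for r in env.pinpoint(c,t)[:1]])
a=cv2.imread("pics/scene_show.png")[180:340,320:500];b=cv2.imread("pics/top_show.png")[135:225,210:350]
cv2.imwrite("pics/c4.png",cv2.vconcat([cv2.resize(a,(360,320),interpolation=2),cv2.resize(b,(360,231),interpolation=2)]))
E
```

```text
[0.4849 0.0908 0.14  ] [ 0.5624  0.3619 -2.0349] 19.5
[0.6046 0.1781 0.1501] [-0.4143  0.2004 -2.2795] 21.4417
scene pred tip [366.6317 256.4766] face [399.7345 211.1514] [([365.3, 262.3], 0.69), ([400.0, 212.8], 0.82), ([324.8, 276.8], 0.44)]
top pred tip [314.2202 192.8424] face [251.7521 205.2419] [([313.4, 190.3], 0.64), ([254.2, 204.2], 0.95), ([311.3, 192.8], 0.78)]
```

View pics/c4.png

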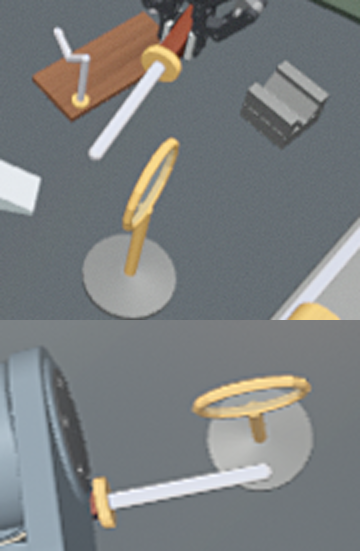

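View pics/scene_show.png

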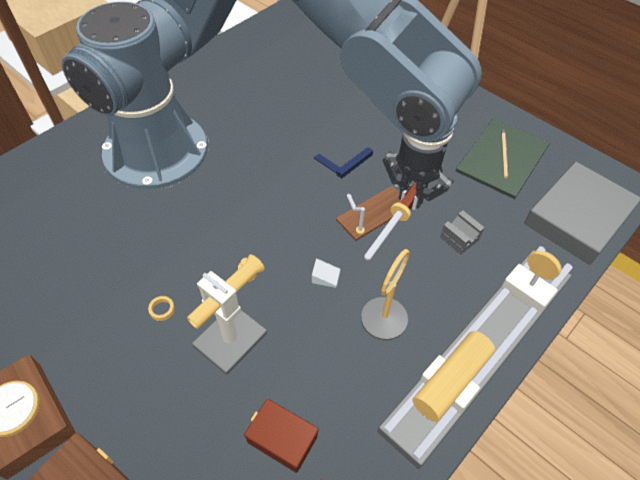

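View pics/top_show.png

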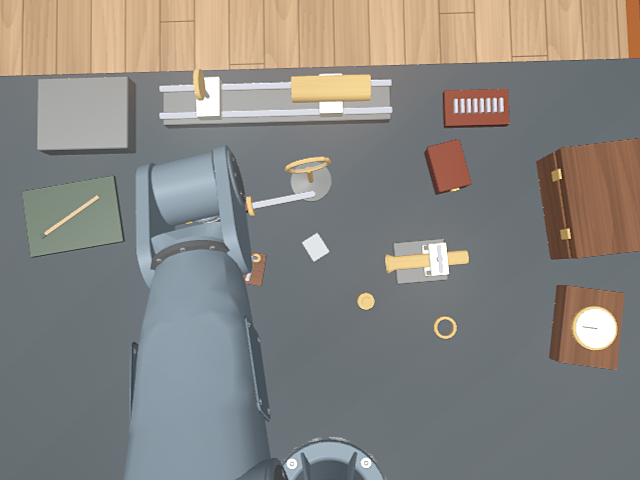

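```bash
python3 - <<'E'
from h import *
E={}
for c,roi,rp in(("scene",(355,215,400,266),(.6344,.0145,.17)),("top",(253,183,325,215),(.6308,.0198,.17))):
    im=cv2.imread(f"pics/{c}_show.png");h=cv2.cvtColor(im,cv2.COLOR_BGR2HSV);w=cv2.inRange(h,(95,8,185),(130,45,255))
    x0,y0,x1,y1=roi;m=w[y0:y1,x0:x1];n,l,st,_=cv2.connectedComponentsWithStats(m);k=1+np.argmax(st[1:,4]);ys,xs=np.where(l==k);P=np.c_[xs+x0,ys+y0].astype(np.float32)
    vx,vy,cx,cy=cv2.fitLine(P,cv2.DIST_HUBER,0,.01,.01).ravel();t=(P-[cx,cy])@[vx,vy]
    e=[np.array([cx+vx*a,cy+vy*a]) for a in(t.min(),t.max())]; print(c,e,"rp",proj(c,rp)); E[c]=e
tips={"scene":max(E["scene"],key=lambda p:p[1]),"top":max(E["top"],key=lambda p:p[0])}
bs={"scene":min(E["scene"],key=lambda p:p[1]),"top":min(E["top"],key=lambda p:p[0])}
for n,T in(("tip",tips),("base",bs)): print(n,tri([ray(c,T[c]) for c in T]))
print([tri([ray("scene",proj("scene",(.6344,.0145,.17))),ray("top",proj("top",(.6308,.0198,.17)))])])
E
```

```text
scene [array([365.5389, 257.6575], dtype=float32), array([397.8561, 214.1503], dtype=float32)] rp [366.1228 258.0094]
top [array([252.6535, 205.2685], dtype=float32), array([313.6133, 193.0681], dtype=float32)] rp [313.073  193.9806]
tip (array([0.6323, 0.018 , 0.1653]), [np.float64(0.0012789481345837606), np.float64(0.0012789481345836786)])
base (array([0.612 , 0.1342, 0.1626]), [np.float64(0.0013894879445688032), np.float64(0.001389487944568779)])
[(array([0.6317, 0.0197, 0.1617]), [np.float64(0.0005609694679234733), np.float64(0.0005609694679234896)])]
```

The measured tip lies within about 1 px (2 mm) of the reading point in both views, and nothing touches. I hand in.

```bash
python3 - <<'E'
from h import *
s=env.observe();print(s["dq"],s["contact_force"],s["finger_gap"],s["time"]);print(env.sign_off())
E
```

```text
[-0.0007 -0.0005  0.      0.0012  0.0015  0.0009] [ 0.492  -0.3668 -2.4563] 0.017283908098879378 21.8917
the job is handed in; nothing more can be done
None
```

I lifted the gauge off its hooks and pushed the rod into the draw tube until the collar met the rim. I then drew it fully out and am now holding the tip in front of the reading lens. The job was handed in at 21.9 s.

- **Insertion:** the axial force rose to 9 N when the collar reached the rim, and the scene picture showed the two flush. The gauge did not shift in the grip.
- **Tip position:** it measured within about 1 px (roughly 2 mm) of the reading point in both the scene and top views.
- **Stillness and contact:** the arm was still and the wrist carried only the gauge's weight. In the last pictures nothing else was touched, and the loose things I could see had not moved.

**Disagreements between checks:**
- The cameras differed by 2–4 mm on the lens and by up to about 5 mm on the tube mouth.
- Triangulating the tip gave a height of 165 mm instead of 170 mm. The reading point run through the same two cameras came out at 162 mm, so I put most of that down to calibration bias.
- The same triangulation put the rod about 1.3° off level. I took that as measurement error because the rod had gone into the tube without side force.

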